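# Seat the proud sample tube and start the dry-block incubator

### The arm

A 6-joint arm with a two-finger parallel gripper is mounted at the origin on the work surface. World frame = base frame: x ahead of the robot, y to its left, z up, the work surface at z = 0. Lengths are in mm, angles in rad, forces in N, time in s.
With the tool pointing down it reaches from about 225 to 725 mm from the base axis. Payload 3.1 kg.
Tool frame: the origin (TCP) lies on the centre line of the jaws, within the pads' length; the fingertips stand 11 mm ahead of it and the grasp point (between the pads) lies 8 mm behind it (finger_overhang is the distance from the TCP to the fingertips, in mm); z points along the fingers, y is the line along which they close (so a half turn about z gives the same grasp; the last joint's range is limited). The gripper opens to 85 mm and grips with 20 to 120 N. Pads are 22 mm wide; open, the fingers measure 114 mm over their backs; the gripper's body (76 mm by 85 mm) begins 54 mm behind the grasp point. The pads swing forward as they close: fully open they stand 13 mm farther back than shut.
Start: joints at [1.179, 0.048, 0.099, 1.622, 0, 1.443], TCP at [136.902, 506.829, 242.312] pointing down, gripper open.
Joint ranges: [-2.91, 2.91], [-0.99, 1.94], [-1.21, 1.42], [-2.12, 2.29], [-1.49, 1.47], [-3.14, 3.14]. Speed limits (rad/s): [2.79, 2.79, 3.14, 3.14, 3.14, 3.14].

### API

Orientations are given as [roll, pitch, yaw] about the fixed x, y, z axes, in that order (R = Rz(yaw) Ry(pitch) Rx(roll)).
In Python, from workcell import * gives the robot as it stands. Calls block until the motion is done:
- move_to(position, orientation): joint-space move of the TCP to a pose.
- move_l(position, orientation=None, v=150): straight line of the TCP; orientation=None keeps the orientation; v is the mean speed in mm/s.
- movej(angles): joint-space move.
- gripper_to(opening, f_grip=None): finger opening in mm; f_grip is the grip in N (None keeps the last); returns when the fingers have stopped.
- hold(seconds).
- solve_ik(position, orientation): joint angles nearest the present ones, or None.
- get_obs(): the state.
- snapshot(name): name is "scene" or "top"; returns a dict with "color" (420x560x3 uint8, red, green, blue), "fx", "fy", "cx", "cy" (pixels), "T" (4x4, takes a point from camera to world coordinates). Camera axes: x right, y down, z forward; pixel columns grow to the right and rows downward; lengths in mm; the calibration is good to about 2 mm. A picture is of the moment at which its call begins. There is no depth.
A pose or a line that the arm cannot do raises MotionError and nothing moves.
- sign_off(): hands the job in; it is judged then, once.
The state is a dict: "time": time; "q": joint angles; "qd": joint speeds; "joint_torque": joint torques, N m; "ee_pos": TCP position; "eef_rot": TCP orientation; "contact_force": force on the tool from outside, world axes, zero at the start; "ft_torque": the same for the moment, N m; "opening": finger opening in mm; "gripper_force": force on a finger pad.
Only numpy, scipy, OpenCV 4.12 (cv2) and the standard library are available. Lean on these libraries where they do the work, as an engineer would, in place of code of your own. Each camera call takes 0.05 s, during which the arm holds its last target. There are 200 camera calls.

### The job

One of the six capped sample tubes in the incubator's block stands higher than the others: with the fingertips, gently push it down until it is fully home, level with the other caps. Then start the incubator by pressing the wide bar-shaped key on its front deck all the way down, let it come up again and withdraw. Do not pinch or lift the tube, do not touch the other tubes, do not press the round or the square key, and leave everything else on the counter where it is.

Things in the scene. Friction and masses are not known exactly. Their poses are not given: they have to be found in the camera images.
- incubator: dry-block incubator, fixed to the counter. 245 (x) x 220 (y) mm on plan, origin under its centre on the counter, own z up, own -x towards its front (the robot side). Its front part is a white deck 60 mm high, from x = -122 to -28 mm, with three keys in a row along y at x = -78 mm; behind that the body is 90 mm high, with an aluminium block whose top is 96 mm high and holds six tubes, in two rows (x = 22 and 72 mm) of three (y = -48, 0, 48 mm)
- high_tube: the sample tube that stands too high: 14 to 20 mm higher than the other five, otherwise just like them; it may be in any of the six wells. Clear tube 19 mm across with white screw cap 27 mm across and 22 mm tall. Origin at the centre of the cap's flat top. It slides only up and down in its well, needs about 4 N to move, stays where it is left, and meets a hard stop when fully home, with the cap's top 125 mm above the counter like the others
- bar_key: the wide bar-shaped start key, 18 x 46 mm (long side along the incubator's y), white like the others, on a black base, in any of the three key places (y = -66, 0 or 66 mm). Origin at the centre of its top, 74 mm above the counter when up, 14 mm above the deck. Sprung: it goes straight down 5 mm to a hard stop, from 1.5 N at first to 5 N fully down, and comes up again by itself. The key's black base plate is 40 x 58 mm, 6 mm thick
- tube_b: one of the five tubes that are already fully home; same cap and tube as high_tube, cap top 125 mm above the counter. Origin at the centre of the cap's top. Leave alone
- tube_c: one of the five tubes that are already fully home; same cap and tube as high_tube, cap top 125 mm above the counter. Origin at the centre of the cap's top. Leave alone
- tube_d: one of the five tubes that are already fully home; same cap and tube as high_tube, cap top 125 mm above the counter. Origin at the centre of the cap's top. Leave alone
- tube_e: one of the five tubes that are already fully home; same cap and tube as high_tube, cap top 125 mm above the counter. Origin at the centre of the cap's top. Leave alone
- tube_f: one of the five tubes that are already fully home; same cap and tube as high_tube, cap top 125 mm above the counter. Origin at the centre of the cap's top. Leave alone
- round_key: round key, 22 mm across, same height and spring as bar_key, in another key place; origin at the centre of its top. Leave alone
- square_key: square key, 20 mm, same height and spring as bar_key, in another key place; origin at the centre of its top. Leave alone
- spare_cap: loose white tube cap, 27 mm across, 19 mm tall, on the counter just off the incubator's front left corner; origin at the centre of its underside. Bystander, leave where it is
- specimen_jar: lidded specimen jar, 60 mm across, 75 mm tall, beside the incubator on its +y side; origin at the centre of its underside. Bystander, leave where it is
- beaker: clear open beaker, 68 mm across, 85 mm tall, beside the incubator on its +y side towards the back; origin at the centre of its underside. Bystander, leave where it is
- slide_box: flat white slide box 85 x 100 x 30 mm, on the incubator's -y side; origin at the centre of its underside. Bystander, leave where it is
- stapler: black stapler 130 x 34 mm, 48 mm tall, on the incubator's -y side towards the back; origin at the centre of its underside. Bystander, leave where it is
- pen: thick pen 120 mm long, 13 mm thick, in front of the incubator; origin at the centre of its underside. Bystander, leave where it is
- tape_roll: paper tape roll lying flat, 80 mm across, 19 mm tall, behind the incubator; origin at the centre of its underside. Bystander, leave where it is

How it is judged:
By the outcome, as a careful person would: the job done as asked, in the order asked, and still so for the second after the job is handed in, with the robot touching nothing.
It also fails if it takes over 48 s, if anything falls off the work surface, if the arm or the gripper's body presses on something with over 40 N, if the wrist force passes 120 N, or if a joint passes its speed limit or range.

## Working session

There is one attempt and no reset: what is moved stays moved. The work goes in short steps, each a Python script; the robot and the scene stay as the last script left them, time stands still between calls to the robot, and variables do not carry over. Pictures are saved under pics/ and viewed, at most 10 in all, crops included, and the job is handed in when it is done.

```bash
mkdir -p pics; python3 - <<'E'
from workcell import *
import cv2,numpy as np
for n in("scene","top"):
    s=snapshot(n); cv2.imwrite(f"pics/{n}0.png",cv2.resize(s["color"][:,:,::-1],(784,588),interpolation=cv2.INTER_CUBIC))
    np.savez(f"{n}0.npz",**s); print(n,s["fx"],s["fy"],s["cx"],s["cy"],np.round(s["T"],3).tolist())
o=get_obs();print(o["time"],o["eef_rot"],o["contact_force"],o["opening"])
E
```

```text
scene 515.4140857851149 515.4140857851149 292.343903516921 211.70716139706255 [[-0.266, 0.718, -0.644, 1260.685], [0.964, 0.194, -0.182, 211.921], [-0.005, -0.669, -0.743, 921.185], [0.0, 0.0, 0.0, 1.0]]
top 440.4323976925555 440.4323976925555 283.6677214587015 210.28761516939164 [[0.026, -0.995, 0.094, 446.072], [-1.0, -0.025, 0.012, 11.867], [-0.01, -0.094, -0.996, 1216.215], [0.0, 0.0, 0.0, 1.0]]
0.1 [-3.13948066e+00 -2.67656272e-04  2.87781010e+00] [ 1.14548013 -0.54233582  0.33337178] 85.16449941747966
```

View pics/top0.png

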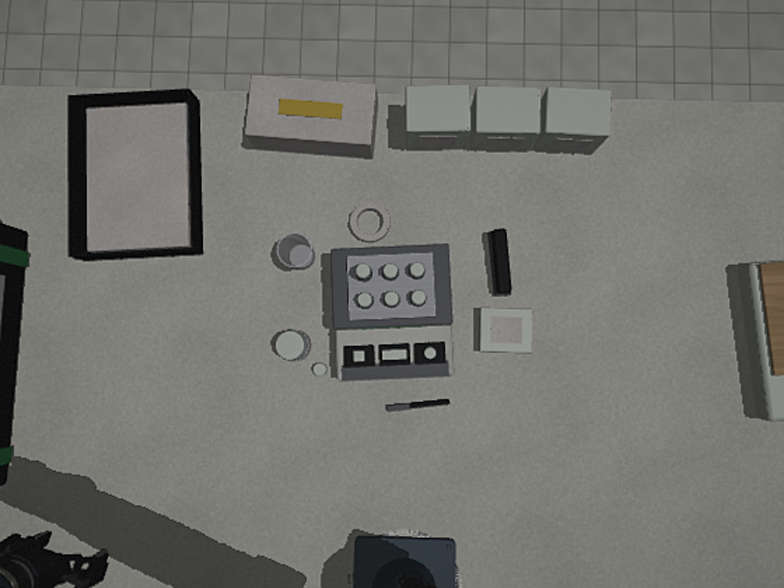

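View pics/scene0.png

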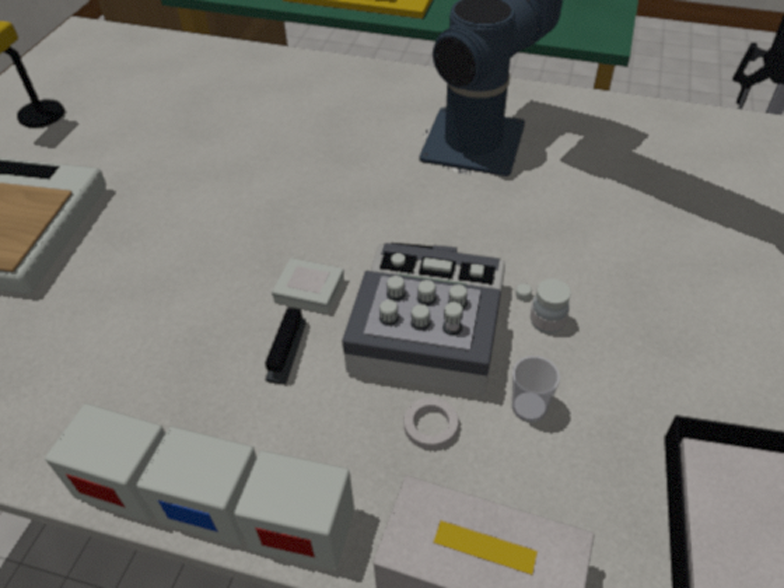

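The top view shows the bar key in the middle (395,354), the square key on the left (358,355) and the round key on the right (430,353). The six caps are at x≈363, 390 and 417, y≈271 and 299. In the scene view the back, +y tube (453,312) looks the highest, so I'll measure it.

```bash
cat > cam.py <<'E'
import numpy as np,cv2
def ray(s,u,v,z):
    T=s["T"]; d=T[:3,:3]@[(u-s["cx"])/s["fx"],(v-s["cy"])/s["fy"],1]
    return T[:3,3]+d*(z-T[2,3])/d[2]
def proj(s,p):
    c=np.linalg.inv(s["T"])@np.r_[p,1]; return np.array([s["fx"]*c[0]/c[2]+s["cx"],s["fy"]*c[1]/c[2]+s["cy"]])
def tri(s,a,t,b):
    # midpoint of two rays
    A=[];B=[]
    for q,(u,v) in((s,a),(t,b)):
        o=q["T"][:3,3]; d=ray(q,u,v,0)-o; d/=np.linalg.norm(d); M=np.eye(3)-np.outer(d,d); A.append(M);B.append(M@o)
    return np.linalg.lstsq(np.vstack(A),np.hstack(B),rcond=None)[0]
def blobs(s,roi,th,lo,hi):
    x0,y0,x1,y1=roi; g=cv2.cvtColor(s["color"],cv2.COLOR_RGB2GRAY)[y0:y1,x0:x1]
    n,l,st,c=cv2.connectedComponentsWithStats((g>th).astype(np.uint8),connectivity=4)
    return [(c[i]+[x0,y0],st[i]) for i in range(1,n) if lo<st[i][4]<hi]
E
python3 - <<'E'
from cam import *
s={k:v for k,v in np.load("top0.npz").items()}; r={k:v for k,v in np.load("scene0.npz").items()}
cv2.imwrite("pics/c1.png",np.hstack([cv2.resize(s["color"][165:280,230:330,::-1],(400,460),interpolation=cv2.INTER_NEAREST),cv2.resize(r["color"][165:280,245:345+20,::-1],(400,460),interpolation=cv2.INTER_NEAREST)[:,:400]]))
for th in(150,165,180):
  print(th)
  for c,st in blobs(s,(245,180,315,265),th,20,250): print(" T",c.round(1),st[2:],ray(s,*c,125).round(1),ray(s,*c,74).round(1)[:2])
  for c,st in blobs(r,(262,175,350,240),th,20,250): print(" S",c.round(1),st[2:],ray(r,*c,125).round(1),ray(r,*c,74).round(1)[:2])
E
```

```text
150
 T [307.1 252. ] [ 7  7 28] [447.1 -35.2 125. ] [447.1 -37.4]
 T [281.6 252.6] [17  7 56] [443.9  27.6 125. ] [443.8  28.4]
 T [256.8 254.2] [ 7  7 28] [438.4  88.6 125. ] [438.   92.2]
 S [264.3 177.5] [ 7  7 35] [489.4 -69.5 125. ] [440.  -87.5]
 S [283.9 184. ] [ 7  5 26] [497.5 -22.1 125. ] [448.6 -37.1]
 S [311.8 188. ] [18  5 64] [493.5  39.7 125. ] [444.4  28.7]
 S [340.  191.7] [ 7  5 29] [488.7 101.  125. ] [439.3  93.9]
 S [281.8 200.9] [10  7 53] [547.4 -12.3 125. ] [501.7 -26.7]
 S [304.2 204. ] [10  7 56] [543.8  35.7 125. ] [497.8  24.5]
 S [326.5 207.3] [10  7 53] [540.5  83.1 125. ] [494.4  74.9]
 S [276.6 218.1] [11  7 59] [596.6  -9.1 125. ] [554.1 -23.3]
 S [323.2 220.1] [10  7 60] [577.   84.6 125. ] [533.2  76.5]
 S [299.5 221.6] [10  8 62] [593.7  38.7 125. ] [550.9  27.6]
165
180
```

View pics/c1.png

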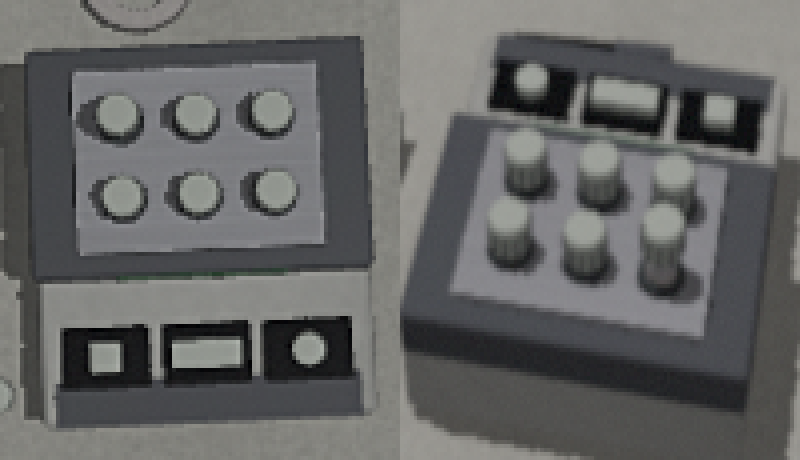

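Both views agree that the high tube is in the back row on the +y side: (590.4, 86.6) predicted from the keys, (590, 86.5) extrapolated from the caps, and a ray shift that puts it about 15 mm high. The bar key is at (444, 28) with a yaw of about 0.07. I'll close the fingers and move above the tube.

```bash
python3 - <<'E'
from workcell import *
from cam import *
import math
Y=0.07
for y in(Y,Y+math.pi,Y-math.pi):
    print(y,solve_ik([590,86.6,200],[math.pi,0,y]))
y=min((Y,Y+math.pi),key=lambda y:abs(np.array(solve_ik([590,86.6,200],[math.pi,0,y])[5]) if solve_ik([590,86.6,200],[math.pi,0,y]) is not None else 9))
gripper_to(0,20)
move_l([137,507,280]); move_to([590,86.6,230],[math.pi,0,y]); move_l([590,86.6,166],v=80); hold(.3)
o=get_obs(); print(y,o["time"],o["ee_pos"],o["eef_rot"],o["contact_force"],o["opening"])
out=[]
for n in("scene","top"):
    s=snapshot(n); np.savez(n+"1.npz",**s); u,v=proj(s,[590,86.6,140]).astype(int); print(n,u,v)
    out.append(cv2.resize(s["color"][v-50:v+50,u-50:u+50,::-1],(400,400),interpolation=cv2.INTER_CUBIC))
cv2.imwrite("pics/c2.png",np.hstack(out))
E
```

```text
0.07 [0.03331455 0.22966753 0.21616838 1.55729718 0.         3.1049072 ]
3.211592653589793 [ 0.03331455  0.22966753  0.21616838  1.55729718  0.         -0.03668545]
-3.0715926535897933 [ 0.03331455  0.22966753  0.21616838  1.55729718  0.         -0.03668545]
3.211592653589793 4.7333 [590.30887744  86.60446624 166.57336665] [-3.14158675e+00  9.87674986e-04 -3.07161350e+00] [ 0.04882179 -0.19110197  0.08982242] -0.42987973138937013
scene 323 220
top 259 192
```

View pics/c2.png

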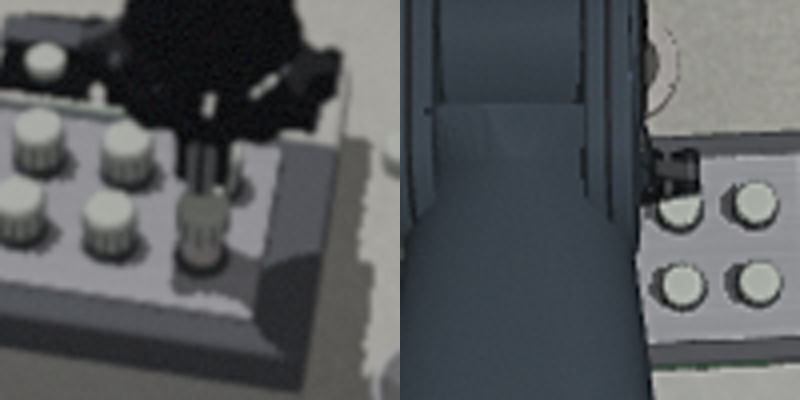

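The fingertips (left panel, about 203,190) are centred above the high cap (203,210). Now I'll push in small steps and watch the force.

```bash
cat > press.py <<'E'
from workcell import *
import numpy as np
def press(x,y,z0,zmin,fstop,step=1.0):
    f0=get_obs()["contact_force"][2]; z=z0; log=[]
    while z>zmin:
        z-=step; move_l([x,y,z],v=12); hold(.05); o=get_obs(); f=o["contact_force"][2]-f0
        log.append((round(z,1),round(float(o["ee_pos"][2]),1),round(float(f),1)))
        if f>fstop: break
    print(log, get_obs()["time"]); return z
E
python3 - <<'E'
from press import *
press(590,86.6,158,134,11)
E
```

```text
[(157.0, 157.1, 0.1), (156.0, 156.0, -0.2), (155.0, 154.9, 0.4), (154.0, 154.0, 0.6), (153.0, 152.9, 0.1), (152.0, 152.0, 0.2), (151.0, 151.3, 1.6), (150.0, 150.6, 3.9), (149.0, 149.1, 4.4), (148.0, 147.9, 2.9), (147.0, 146.9, 2.8), (146.0, 145.9, 3.7), (145.0, 145.0, 3.9), (144.0, 144.0, 2.9), (143.0, 143.0, 3.8), (142.0, 142.0, 4.4), (141.0, 140.9, 4.3), (140.0, 139.9, 4.0), (139.0, 138.9, 3.6), (138.0, 137.9, 3.6), (137.0, 136.9, 3.0), (136.0, 136.0, 5.0), (135.0, 136.0, 8.1), (134.0, 135.9, 10.4)] 12.6833
```

The hard stop came at TCP 136, which puts the cap at 125 mm, so the tube is home. I'll lift off, move above the bar key and look.

```bash
python3 - <<'E'
from press import *
from cam import *
move_l([590,86.6,185],v=100); move_l([444.2,28.2,185],v=150); move_l([444.2,28.2,100],v=100); hold(.2)
o=get_obs(); print(o["time"],o["ee_pos"],o["contact_force"])
out=[]
for n in("scene","top"):
    s=snapshot(n); u,v=proj(s,[490,50,100]).astype(int)
    out.append(cv2.resize(s["color"][v-50:v+50,u-50:u+50,::-1],(400,400),interpolation=cv2.INTER_CUBIC))
    if n=="scene":
        for c,st in blobs(s,(262,195,350,240),150,20,250): print(" S",c.round(1),st[2:],ray(s,*c,125).round(1))
cv2.imwrite("pics/c3.png",np.hstack(out))
E
```

```text
15.7417 [444.85994656  28.15193033 100.85437717] [-0.51021256  0.12232273 -0.02255289]
 S [281.8 200.8] [11  8 65] [547.2 -12.4 125. ]
 S [304. 204.] [11  7 65] [543.8  35.3 125. ]
 S [326.5 207.1] [12  7 66] [540.1  83.  125. ]
 S [276.6 218. ] [11  9 74] [596.5  -9.1 125. ]
 S [299.6 221.5] [12  8 75] [593.3  38.8 125. ]
 S [322.6 224.7] [12  9 79] [589.5  86.2 125. ]
```

View pics/c3.png

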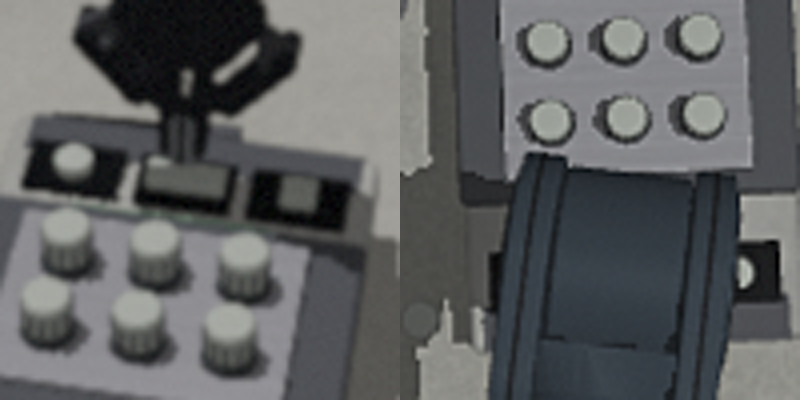

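The cap blobs now form a level grid, with the pushed tube at (589.5, 86.2) on the z=125 plane, and the fingertips (185,150) are centred over the bar key. I'll press it.

```bash
python3 - <<'E'
from press import *
move_l([444.2,28.2,90],v=60)
press(444.2,28.2,88,76,13)
hold(.3); o=get_obs(); print(o["ee_pos"],o["contact_force"])
E
```

```text
[(87.0, 87.1, 1.5), (86.0, 86.0, 1.1), (85.0, 85.1, 0.8), (84.0, 84.2, 2.7), (83.0, 83.2, 2.9), (82.0, 82.2, 4.4), (81.0, 81.2, 4.9), (80.0, 80.2, 5.2), (79.0, 80.0, 8.8), (78.0, 79.9, 12.9), (77.0, 79.8, 17.4)] 19.6083
[444.39358909  28.18114974  79.80644098] [-5.43373895 -0.09933401 17.13016552]
```

The key is fully down: hard stop at TCP 80, so its top is at 69 mm. Now I'll withdraw and check.

```bash
python3 - <<'E'
from press import *
from cam import *
move_l([444.2,28.2,95],v=30); move_l([444.2,28.2,220],v=120); move_to([137,507,260],[np.pi,0,2.878]); hold(.5)
o=get_obs(); print(o["time"],o["contact_force"])
out=[]
for n in("scene","top"):
    s=snapshot(n); u,v=proj(s,[490,40,80]).astype(int)
    out.append(cv2.resize(s["color"][v-75:v+75,u-75:u+75,::-1],(400,400),interpolation=cv2.INTER_CUBIC))
    b=np.load(n+"0.npz")["color"]; d=cv2.absdiff(b,s["color"]).max(2)[100:300,190:400]; k=np.argwhere(d>40); print(n,len(k),k.min(0)+[100,190] if len(k) else "",k.max(0)+[100,190] if len(k) else "")
    for c,st in blobs(s,(245,175,350,265),150,20,90): print(n[0],c.round(1),st[2:])
cv2.imwrite("pics/c4.png",np.hstack(out))
E
```

```text
24.4 [-0.42035289  0.45119887 -0.11095869]
scene 126 [216 317] [240 334]
s [283.9 184. ] [ 7  5 26]
s [252.  190.4] [14 17 73]
s [311.8 187.9] [18  5 63]
s [340.  191.7] [ 7  5 29]
s [281.7 200.9] [10  7 52]
s [304.3 204. ] [10  7 54]
s [326.5 207.2] [10  7 54]
s [248.4 209.9] [ 8 10 34]
s [276.7 218.1] [11  7 58]
s [299.5 221.5] [10  8 62]
s [322.8 224.9] [11  7 63]
top 38 [189 249] [199 263]
t [344.4 242.4] [ 2 15 24]
t [307.1 252. ] [ 7  7 28]
t [281.4 252.7] [17  7 56]
t [256.8 254.2] [ 7  7 28]
```

View pics/c4.png

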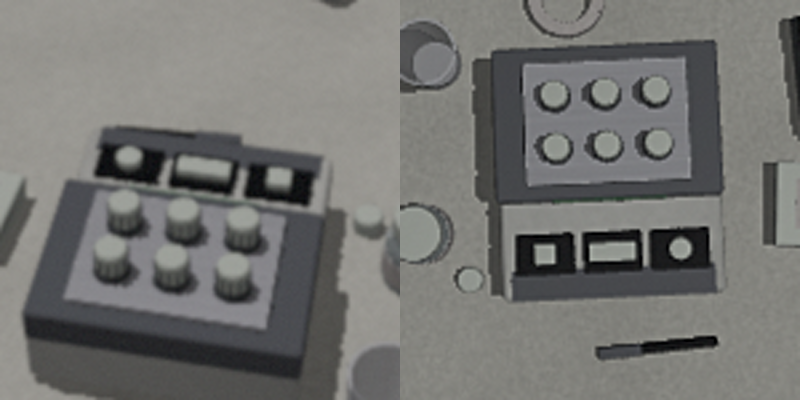

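All six caps are level, the bar key is back up (same blob position as before), and within the compared area around the incubator the pushed tube is the only change.

```bash
python3 -c "
from workcell import *
print(sign_off())"
```

```text
the job is handed in; nothing more can be done
None
```

The high tube is pushed fully home and level with the other caps, the bar key was pressed to its stop and came back up, and the job was handed in at about 24 s with the arm clear and nothing else near the incubator moved.

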